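Bolt the test fixture's cover shut

TASK

The parts in the test fixture are ready for the high-voltage test. Swing the fixture's cover fully shut, then slide the barrel bolt along its track through the keeper on the cover and lay its handle down into the second notch of the track, the narrow one nearer the keeper, so that the bolt is locked. Let go, and leave the other things on the bench where they are.

Things in the scene. Friction and masses are not known exactly. Their poses are not given: they have to be found in the camera images.
- fixture: Test fixture, fixed: aluminium plate 310 (x) x 380 (y) x 14 mm with a grey nest box (top 64 mm up); the bolt's track on its -x side, the cover's hinge at +x. Origin: centre of the plate's underside, at table level, z up. Brackets elsewhere give mm in this frame. The bolt's axis runs along y at (x -70, z 71); it locks towards +y.
- bolt_guide (a point): Centre of the front guide (-70, 35, 71) on the bolt's axis; the rear one is at y -125. Steel blocks 24 wide, 20 long in y, tops at z 86; in them the bolt slides and turns with 1 mm of play. Between them the handle runs in a slot between two rails with tops at z 91 (the front one at x -89 to -83), leaning at most about 20 deg either way.
- parking_bay (a point): Middle of the parking bay (-86, -93, 91), at the front rail's top: a gap in the front rail from y -112 to -74, where the handle lies at the start, laid over towards -x to about 60 deg from upright.
- lock_zone (a point): Middle (-86, -28, 91) of the part of the front rail that holds the locking notch, a gap 14 mm wide in an adjustable gate. The gate is set differently each time and not reported: the notch's centre is anywhere from y -40 to -16. Find it by touch: elsewhere the handle stops against the rail at about 20 deg from upright, at the notch it goes on down to about 60 deg.
- knob (a point): Centre of the black ball (24 mm diameter) on the end of the bolt's handle (8 mm rod), 52 mm from the bolt's axis. At the start it is about 46 mm to the -x side of the axis and 26 mm above it; upright it is above the axis at z 123. Its y in the fixture's frame is the handle's y. It swivels freely on a pin along y, so it can be held while the handle turns. The bolt slides with 1 to 3 N.
- nose (a point): Tip of the bolt, on its axis. The bolt is a steel rod, 14 mm diameter, 265 mm long, 0.2 to 0.45 kg, its last 6 mm tapered. The nose is 140 mm to +y of the handle, the tail 125 mm to -y of it.
- bolt: The bolt, loose in its guides: origin on its axis at the handle. Its axes are along the fixture's while the handle is laid over; raising the handle turns it about y.
- keeper_mouth (a point): Centre of the near (-y) mouth of the keeper, a steel block 35 x 30 x 35 mm on the cover's front edge with a through hole 21 mm square, 30 mm long. With the cover shut it is at (-70, 75, 71), in line with the bolt, which enters along this point's +y; locked, the nose is 22 to 52 mm past this mouth. If the cover is not quite shut the nose strikes the keeper's face.
- cover (a joint): Opening of the hinged cover, rad: 0 is fully shut, grows as its front (-x) edge rises, to 1.1 at most. It starts 0.4 to 0.75 open, its keeper then up to 230 mm above the table. The hinge is stiff (about 0.75 N m): the cover stays where it is left and must be pushed shut from above, with up to 10 N at the pad.
- press_pad (a point): Centre of the top of the black rubber press pad (26 x 60 mm) on the cover's front edge, 149 mm from the hinge axis and 7 mm above its plane. With the cover shut it is at (-14, 0, 75).
- cover_hinge (a point): Middle of the cover's hinge axis, which runs along the fixture's y, at (135, 0, 68).
- gauge: Bystander: brass block 22 x 30 x 30 mm with a steel stub (top 42 mm), on the base plate's -x, +y corner. Origin under its centre.
- terminal: Bystander: green terminal strip 22 x 80 x 28 mm, on the table at +y of the fixture. Origin under its centre.
- footswitch: Bystander: grey foot switch 130 x 85 x 39 mm, on the table at -y of the fixture. Origin under its centre.
- screwdriver: Bystander: screwdriver lying on the table at +y of the fixture.
- washer_bin: Bystander: grey open bin 100 x 140 x 50 mm, far left on the table.
- jar: Bystander: jar 60 mm wide, 80 mm high, standing on the table at -y of the fixture. Origin under its centre.
- plug: Bystander: steel and brass plug, 90 mm long, lying on the table at +y of the fixture.

How it is judged:
On the way, in this order (a step that is already met when the one before it is completed fails the run):
1. the cover is shut (within 0.025 rad), with the bolt not yet in the keeper (value of joint cover below 0.025 rad and y of nose in the frame of keeper_mouth below 0 m), for 0.2 s.
2. the bolt's nose is in the keeper's mouth, with the cover shut (value of joint cover below 0.025 rad and y of nose in the frame of keeper_mouth above 0.008 m), for 0.1 s.
At the end, for the whole second after the job is handed in: The cover is shut (within 0.025 rad), the bolt's nose is at least 20 mm past the keeper's mouth, and the handle lies in the locking notch (ball's centre less than 108 mm above the table), at rest (value of joint cover below 0.025 rad and y of nose in the frame of keeper_mouth above 0.02 m and z of knob in the frame of fixture below 0.108 m and linear speed of bolt below 0.02 m/s); the robot touches nothing.
It fails at once if any bystander is moved by more than 30 mm (distance of any of gauge, terminal, footswitch, screwdriver, washer_bin, jar, plug from where it was at the start of the episode above 0.03 m).
It also fails if it takes over 58 s, if anything falls off the work surface, if the arm or the gripper's body presses on something with over 40 N, if the wrist force passes 120 N, or if a joint passes its speed limit or range.

ROBOT

A 6-joint arm with a two-finger parallel gripper is mounted at the origin on the work surface. World frame = base frame: x ahead of the robot, y to its left, z up, the work surface at z = 0. Lengths are in m, angles in rad, forces in N, time in s.
With the tool pointing down it reaches from about 0.35 to 0.875 m from the base axis. Payload 4.2 kg.
Tool frame: the origin (TCP) lies between the finger pads; the fingertips stand arm.tip_reach ahead of it and the grasp point (between the pads) lies 5 mm behind it (arm.tip_reach is the distance from the TCP to the fingertips, in m); z points along the fingers, y is the line along which they close (so a half turn about z gives the same grasp; the last joint's range is limited). The gripper opens to 85 mm and grips with 20 to 120 N. Pads are 22 mm wide; open, the fingers measure 114 mm over their backs; the gripper's body (76 mm by 85 mm) begins 54 mm behind the grasp point. The pads swing forward as they close: fully open they stand 13 mm farther back than shut.
Start: joints at [-1.044, 0.385, 0.008, 0, -1.194, -0.259], TCP at [0.165, -0.603, 0.245] pointing down, gripper open.
Joint ranges: [-3.14, 3.14], [-1.21, 2.06], [-1.07, 1.41], [-3.16, 2.05], [-2.99, -0.16], [-3.1, 3.1]. Speed limits (rad/s): [2.79, 2.79, 3.14, 3.14, 3.14, 3.14].

INTERFACE

Orientations are given as a rotation vector (axis times angle).
In Python, from workcell import arm gives the robot as it stands. The module is installed in compiled form; this text tells all that it offers.
- The arm moves only by the tool send_rows, never from a script. Its argument "series" is a list of rows, each a list of 7 numbers: the shift along the tool's x, y, z normalised to -1 to 1, where 1 is 0.15 m, then the turn, a rotation vector about the tool's x, y, z normalised to -1 to 1, where 1 is 180 degrees, then the closure, from -1 (fully open) to 1 (shut). In form: [[x, y, z, ax, ay, az, jaw], ...]. A call has exactly 8 rows; each row is the pose to reach, as a shift and turn from the pose commanded when the call began, along the tool's axes at that moment, turning the shorter way round; what a row does not reach only later rows make up. A row lasts 1/12 s, in which the tool goes at most 41.7 mm and 7.16 degrees, less where a joint would pass 70% of its speed; a pose out of reach is approached as far as the arm can. A call with a number of a shift or a turn outside -1 to 1 is refused whole. A call with a gripper value outside its range is refused whole. The fingers move at their own pace and stop on an object; "force" is the grip in N (left out, the last holds). Time passes only in rows, so rows that repeat a pose let the fingers close, or fill a call up. It gives the time, the measured TCP pose, the force, the opening and the grip force at its end, in the units of the state.
- arm.state(): the state, without advancing time (a new reading comes with each control period).
- arm.snapshot(name): name is "scene" or "top" or "wrist"; returns a dict with "img" (420x560x3 uint8, red, green, blue), "range_z" (420x560 float32, m along the optical axis (not along the pixel's ray), 0 where there is no reading), "mtx" (3x3 intrinsics, pixels), "dist" ([k1, k2, p1, p2, k3] as OpenCV has them; the pictures are not rectified), "R" (3x3) and "t" (3): a world point X has camera coordinates R X + t. Camera axes: x right, y down, z forward; pixel columns grow to the right and rows downward; lengths in m; the calibration is good to about 2 mm. A picture is of the moment at which its call begins.
- arm.job_done(): hands the job in; it is judged then, once.
The state is a dict: "t": time; "q": joint angles; "joint_velocities": joint speeds; "tau": joint torques, N m; "tcp_pos": TCP position; "tool_rot": TCP orientation; "contact_force": force on the tool from outside, world axes, zero at the start; "torque": the same for the moment, N m; "finger_gap": finger opening in m; "gripper_force": force on a finger pad.
Only numpy, scipy, OpenCV 4.12 (cv2) and the standard library are available. Lean on these libraries where they do the work, as an engineer would, in place of code of your own. Each camera call takes 0.05 s, during which the arm holds its last target. There are 200 camera calls.

## Working session

There is one attempt and no reset: what is moved stays moved. The work goes in short steps, Python scripts to look and compute and a tool call to move; the robot and the scene stay as the last step left them, time stands still between calls to the robot, and variables do not carry over. Pictures are saved under pics/ and viewed, at most 10 in all, crops included, and the job is handed in when it is done.

Besides the shell and the picture viewer there is one more tool, called after "Request:" as name(argument=value, ...), one argument or row to a line, values as JSON. send_rows: Moves the arm, as the interface text tells. Its arguments: {"type":"object","properties":{"series":{"type":"array"},"force":{"type":"number"}},"required":["series"]}

```bash
mkdir -p pics; cat > h.py <<'E'
import numpy as np, cv2
from workcell import arm
from scipy.spatial.transform import Rotation as Ro
def px2w(s,u,v,z=None):
    d=s["range_z"]; K=s["mtx"]
    if z is None:
        p=d[int(v)-1:int(v)+2,int(u)-1:int(u)+2]; z=np.median(p[p>0])
    n=cv2.undistortPoints(np.array([[[u,v]]],float),K,np.array(s["dist"]))[0,0]
    return s["R"].T@(np.array([n[0]*z,n[1]*z,z])-s["t"])
def cloud(s):
    d=s["range_z"];h,w=d.shape
    uv=np.stack(np.meshgrid(np.arange(w),np.arange(h)),-1).reshape(-1,1,2).astype(float)
    n=cv2.undistortPoints(uv,s["mtx"],np.array(s["dist"])).reshape(h,w,2)
    c=np.dstack([n[...,0]*d,n[...,1]*d,d])
    return (c-s["t"])@s["R"]
E
python3 - <<'E'
from h import *
st=arm.state(); print(st, arm.tip_reach)
for n in("scene","top"):
    s=arm.snapshot(n); cv2.imwrite(f"pics/{n}0.png",cv2.resize(s["img"][...,::-1],(784,588)))
    np.savez(f"{n}0.npz",**s)
E
```

```text
{'t': 0.0, 'q': array([-1.04437212e+00,  3.85564667e-01,  6.61699892e-03, -5.38464680e-04,
       -1.19400030e+00, -2.58614146e-01]), 'joint_velocities': array([-2.28359072e-03,  4.74468618e-04, -1.00440644e-03,  4.67880989e-05,
        6.32628359e-04, -1.04551793e-03]), 'tau': array([ 7.12510282e-04, -3.92287982e+01,  1.88400793e+01,  4.18635160e+00,
       -4.59115603e-03, -1.41400159e-05]), 'tcp_pos': array([ 0.16527516, -0.60216824,  0.24420735]), 'tool_rot': array([ 0.41906141, -3.11315186, -0.00342307]), 'contact_force': array([ 0.18541004, -0.35323628,  0.55349225]), 'torque': array([ 0.00851834, -0.01257621,  0.01331472]), 'gripper_force': 0.0, 'finger_gap': 0.08559214807966369} 0.014
```

View pics/scene0.png

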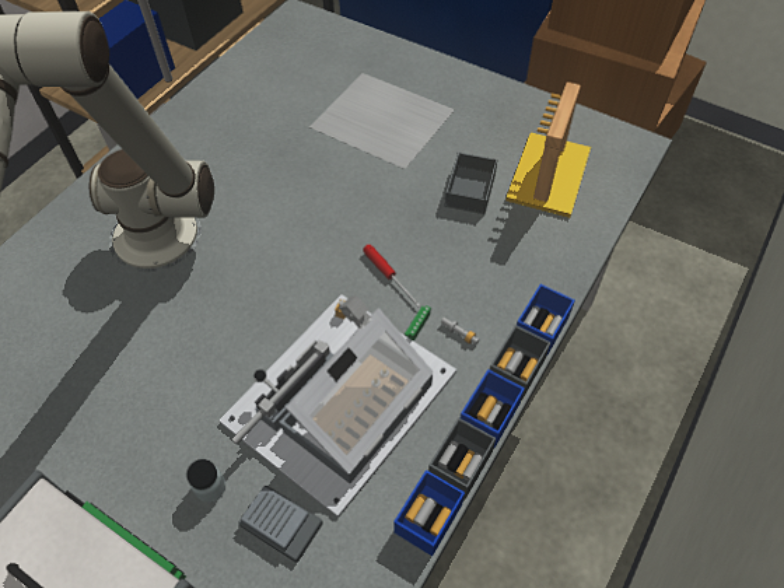

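View pics/top0.png

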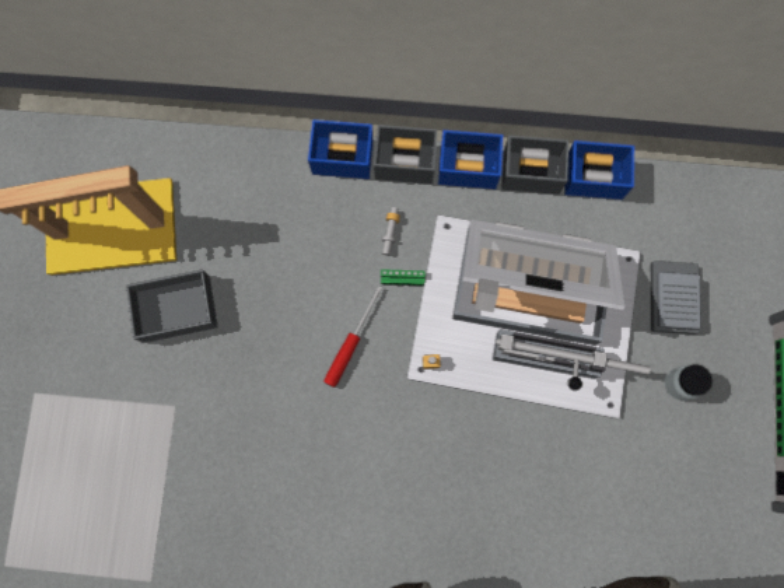

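Scene: the fixture is right of centre in the top view (plate corners ≈(437,216), (640,250), (620,417), (409,379)). The ball is at (575,383) and the press pad at (544,282). The jar stands just beyond the bolt's tail at (692,381).

```bash
python3 - <<'E'
from h import *
s=dict(np.load("top0.npz")); P=cloud(s); k=560/784
c=[px2w(s,u*k,v*k) for u,v in((441,221),(635,254),(616,412),(414,375),(575,383),(544,282),(692,381),(431,360))]
print(np.round(c,4))
# plate corners at plate height by ray
m=(abs(P[...,2]-.014)<.005)&(s["range_z"]>0)
lab=m.astype(np.uint8); n,L,stt,_=cv2.connectedComponentsWithStats(lab)
a=np.array(c[:4])[:,:2]; lo=a.min(0)-.03; hi=a.max(0)+.03
i=m&(P[...,0]>lo[0])&(P[...,0]<hi[0])&(P[...,1]>lo[1])&(P[...,1]<hi[1])
r=cv2.minAreaRect((P[i][:,:2]).astype(np.float32)); print(r, cv2.boxPoints(r))
ball=P[(np.linalg.norm(P-c[4],axis=-1)<.03)&(s["img"].max(-1)<60)]; print("ball",ball.mean(0),ball.max(0))
pad=P[(np.linalg.norm(P-c[5],axis=-1)<.045)&(s["img"].max(-1)<45)]; print("pad",len(pad),pad.mean(0),pad.min(0),pad.max(0))
v=s["img"][215:310,280:510,::-1]; cv2.imwrite("pics/crop.png",cv2.resize(v,None,fx=3.4,fy=3.4,interpolation=3))
E
```

```text
[[ 0.7812  0.0434  0.0133]
 [ 0.7478 -0.317   0.0151]
 [ 0.4569 -0.2898  0.0112]
 [ 0.4921  0.0706  0.0152]
 [ 0.4919 -0.1953  0.0993]
 [ 0.6423 -0.1242  0.167 ]
 [ 0.5135 -0.3975  0.081 ]
 [ 0.5165  0.0438  0.0517]]
((0.6429572105407715, -0.11909219622612), (0.4385693371295929, 0.3607456386089325), 85.00139617919922) [[ 0.44416377 -0.32182673]
 [ 0.8035375  -0.35325903]
 [ 0.8417506   0.08364233]
 [ 0.48237693  0.11507463]]
ball [ 0.49249819 -0.19481583  0.09888458] [ 0.50326808 -0.18708627  0.10534021]
pad 155 [ 0.6419084  -0.12287523  0.16783757] [ 0.63087207 -0.15215777  0.15797257] [ 0.65308701 -0.09427831  0.17783972]
```

View pics/crop.png

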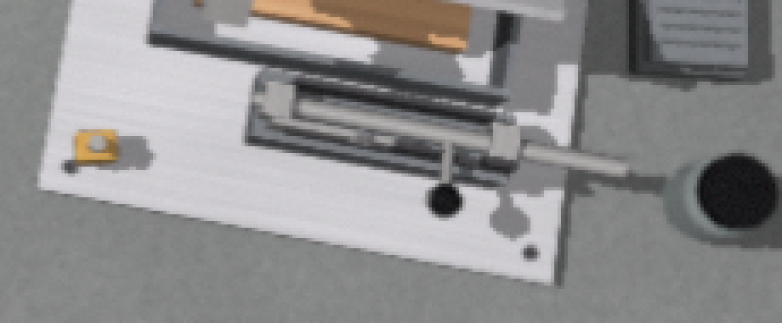

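```bash
python3 - <<'E'
from h import *
s=dict(np.load("top0.npz")); k=560/784
def ray(u,v,z):
    a=px2w(s,u,v,1.);o=-s["R"].T@s["t"]; return o+(a-o)*(z-o[2])/(a[2]-o[2])
W=np.array([ray(u*k,v*k,.014)[:2] for u,v in((437,216),(640,250),(620.9,417.9),(407.7,378.4))])
F=np.array([[.155,.19],[.155,-.19],[-.155,-.19],[-.155,.19]])
H=(F.T@(W-W.mean(0))); th=np.arctan2(H[0,1]-H[1,0],H[0,0]+H[1,1])
c=W.mean(0); R=np.array([[np.cos(th),-np.sin(th)],[np.sin(th),np.cos(th)]])
print(c,th,np.round(W-(F@R.T+c),4))
f=lambda p:(R.T@(np.array(p)[:2]-c))
for n,p in dict(ball=[.4925,-.1948],pad=[.6419,-.1229],jar=[.5135,-.3975],gauge=[.5165,.0438]).items(): print(n,f(p))
P=cloud(s)
# pieces in fixture frame: guides z~.086
Q=np.dstack([(P[...,:2]-c)@R,P[...,2]])
for y0 in(.035,-.125):
    q=Q[(abs(Q[...,0]+.07)<.03)&(abs(Q[...,1]-y0)<.035)&(abs(Q[...,2]-.087)<.005)]; print(len(q),q.mean(0),q.min(0),q.max(0))
E
```

```text
[ 0.61975824 -0.12289488] -0.09437182437326552 [[-0.0019 -0.0001]
 [ 0.0004  0.0002]
 [-0.0004 -0.0005]
 [ 0.0019  0.0004]]
ball [-0.11991623 -0.08357694]
pad [0.02204372 0.00208136]
jar [-0.07990888 -0.28339612]
gauge [-0.11850673  0.15622292]
152 [-0.07159609  0.02918807  0.08746439] [-0.08794369  0.00026554  0.08210394] [-0.0511953   0.04846693  0.09189113]
129 [-0.07181935 -0.11960578  0.08684843] [-0.09023242 -0.15417872  0.08203788] [-0.05138444 -0.09038386  0.09170536]
```

The plate fit is good to about 2 mm: fixture at (0.620, -0.123), yaw -0.094 rad. The cover is about 0.68 rad open and the handle is at y ≈ -84. I'll move to above the pad with the gripper shut and the tool y axis turned to fixture y.

Request:
send_rows(
  series=[
    [-0.25,0.25,0,0,0,0.03,1],
    [-0.5,0.5,0,0,0,0.06,1],
    [-0.75,0.75,0,0,0,0.09,1],
    [-1,1,0,0,0,0.115,1],
    [-1,1,0,0,0,0.115,1],
    [-1,1,0,0,0,0.115,1],
    [-1,1,0,0,0,0.115,1],
    [-1,1,0,0,0,0.115,1],
  ],
  force=40,
)

```text
t: 0.77
tcp_pos: [0.2705, -0.4183, 0.2454]
tool_rot: [0.145, 3.138, -0.0]
contact_force: [0.6, -0.2, 0.3]
finger_gap: -0.0003
gripper_force: 0.0
```

Request:
send_rows(
  series=[
    [-0.2,0.2,0,0,0,0,1],
    [-0.4,0.4,0,0,0,0,1],
    [-0.6,0.6,0,0,0,0,1],
    [-0.8,0.8,0,0,0,0,1],
    [-1,0.95,0,0,0,0,1],
    [-1,0.95,0,0,0,0,1],
    [-1,0.95,0,0,0,0,1],
    [-1,0.95,0,0,0,0,1],
  ],
)

```text
t: 1.43
tcp_pos: [0.4326, -0.2914, 0.2446]
tool_rot: [-0.149, -3.136, -0.001]
contact_force: [0.4, 0.2, -0.2]
finger_gap: -0.0003
gripper_force: 0.0
```

Request:
send_rows(
  series=[
    [-0.2,0.2,0,0,0,0,1],
    [-0.4,0.4,0,0,0,0,1],
    [-0.6,0.6,0,0,0,0,1],
    [-0.8,0.8,0,0,0,0,1],
    [-1,1,0,0,0,0,1],
    [-1,1,0,0,0,0,1],
    [-1,1,0,0,0,0,1],
    [-1,1,0,0,0,0,1],
  ],
)

```text
t: 2.1
tcp_pos: [0.5955, -0.1566, 0.2447]
tool_rot: [-0.15, -3.136, 0.0]
contact_force: [-0.2, -1.1, -0.2]
finger_gap: -0.0002
gripper_force: 0.0
```

Request:
send_rows(
  series=[
    [-0.14,0.12,0,0,0,0,1],
    [-0.28,0.23,0,0,0,0,1],
    [-0.28,0.23,0,0,0,0,1],
    [-0.28,0.23,0.15,0,0,0,1],
    [-0.28,0.23,0.3,0,0,0,1],
    [-0.28,0.23,0.36,0,0,0,1],
    [-0.28,0.23,0.36,0,0,0,1],
    [-0.28,0.23,0.36,0,0,0,1],
  ],
)

```text
t: 2.77
tcp_pos: [0.6409, -0.1261, 0.1919]
tool_rot: [0.149, 3.138, -0.001]
contact_force: [-0.5, -0.5, 0.2]
finger_gap: -0.0001
gripper_force: 0.0
```

```bash
python3 - <<'E'
from h import *
for n in ("top","scene"):
    s=arm.snapshot(n); P=cloud(s)
    c=np.array([.6198,-.1229]);th=-.0944;R=np.array([[np.cos(th),-np.sin(th)],[np.sin(th),np.cos(th)]])
    if n=="scene": cv2.imwrite("pics/s1.png",cv2.resize(s["img"][190:370,140:340,::-1],None,fx=3,fy=3,interpolation=3))
    Q=np.dstack([(P[...,:2]-c)@R,P[...,2]])
    b=Q[(np.linalg.norm(Q-[-.117,-.084,.099],axis=-1)<.03)&(s["img"].max(-1)<60)]
    print(n,len(b),b.mean(0) if len(b) else 0, b.min(0),b.max(0))
st=arm.state();print(R.T@(st["tcp_pos"][:2]-c),st["tcp_pos"],st["contact_force"])
E
```

```text
top 59 [-0.1198449  -0.08357065  0.09868303] [-0.12915942 -0.09287351  0.09210789] [-0.10928139 -0.0754719   0.10678631]
scene 45 [-0.1156631  -0.08907349  0.09915566] [-0.12760519 -0.0966367   0.09232205] [-0.10623961 -0.07969312  0.10667288]
[ 0.02222405 -0.00057766] [ 0.64187065 -0.12556992  0.19311468] [ 0.17977049 -0.18669742  0.11188614]
```

View pics/s1.png

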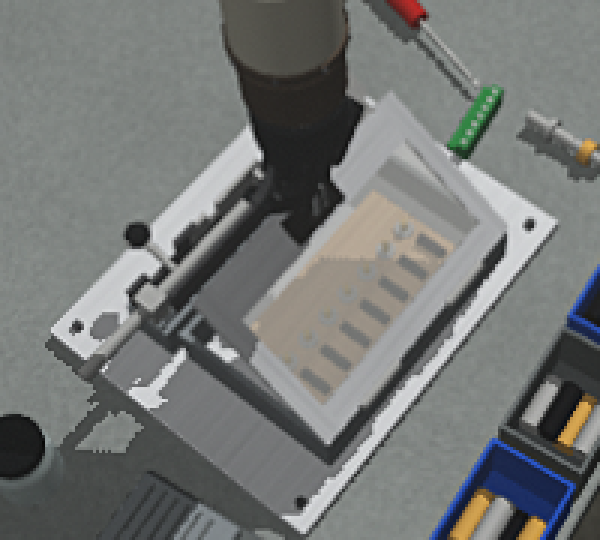

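The shut fingertips are over the pad at the crop's (300,225), and the ball is at (137,235). Now I'll push the cover down along its arc.

Request:
send_rows(
  series=[
    [-0.03,0,0.05,0,0,0,1],
    [0,0,0.1,0,0,0,1],
    [0.033,0,0.16,0,0,0,1],
    [0.073,0,0.227,0,0,0,1],
    [0.113,0,0.293,0,0,0,1],
    [0.14,0,0.367,0,0,0,1],
    [0.167,0,0.44,0,0,0,1],
    [0.167,0,0.44,0,0,0,1],
  ],
)

```text
t: 3.53
tcp_pos: [0.614, -0.122, 0.1226]
tool_rot: [-0.147, -3.133, -0.001]
contact_force: [-1.3, 1.0, 0.1]
finger_gap: 0.0001
gripper_force: 0.0
```

Request:
send_rows(
  series=[
    [0.01,0,0.04,0,0,0,1],
    [0.02,0,0.08,0,0,0,1],
    [0.02,0,0.12,0,0,0,1],
    [0.03,0,0.15,0,0,0,1],
    [0.03,0,0.18,0,0,0,1],
    [0.03,0,0.21,0,0,0,1],
    [0.03,0,0.23,0,0,0,1],
    [0.03,0,0.23,0,0,0,1],
  ],
)

```text
t: 4.2
tcp_pos: [0.6116, -0.1219, 0.0897]
tool_rot: [-0.147, -3.137, -0.0]
contact_force: [1.1, 0.1, 0.1]
finger_gap: -0.0
gripper_force: 0.0
```

Request:
send_rows(
  series=[
    [0,0,0.01,0,0,0,1],
    [0,0,0.015,0,0,0,1],
    [0,0,0.02,0,0,0,1],
    [0,0,0.025,0,0,0,1],
    [0,0,0.03,0,0,0,1],
    [0,0,0.03,0,0,0,1],
    [0,0,0.03,0,0,0,1],
    [0,0,0.03,0,0,0,1],
  ],
)

```text
t: 4.87
tcp_pos: [0.6122, -0.122, 0.089]
tool_rot: [0.145, 3.137, -0.001]
contact_force: [-4.8, 1.7, 12.1]
finger_gap: -0.0002
gripper_force: 6.1
```

```bash
python3 - <<'E'
from h import *
c=np.array([.6198,-.1229]);th=-.0944;R=np.array([[np.cos(th),-np.sin(th)],[np.sin(th),np.cos(th)]])
s=arm.snapshot("scene"); cv2.imwrite("pics/s2.png",cv2.resize(s["img"][190:370,140:340,::-1],None,fx=3,fy=3,interpolation=3))
st=arm.state();print(R.T@(st["tcp_pos"][:2]-c),st["tcp_pos"],st["contact_force"])
E
```

```text
[-0.00764561  0.00020694] [ 0.61220794 -0.1219733   0.08905211] [-5.47755183  1.30253157 11.65541061]
```

View pics/s2.png

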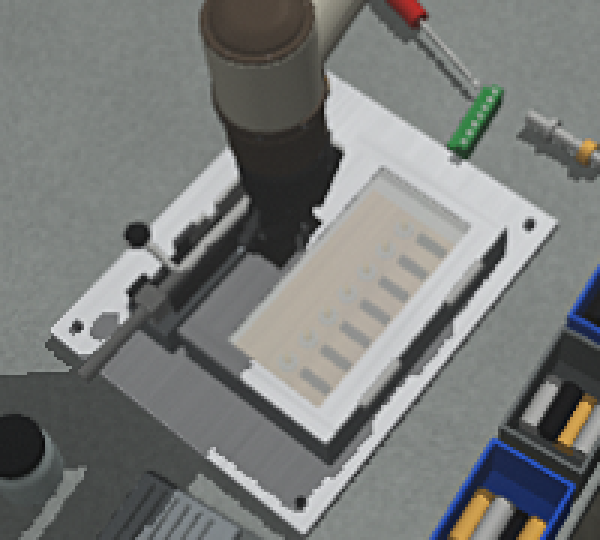

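The cover is shut: contact is at TCP z 0.089 with a steady 12 N. Next I'll lift off and go to the ball.

Request:
send_rows(
  series=[
    [0,0,-0.2,0,0,0,1],
    [0,0,-0.42,0,0,0,1],
    [0.15,-0.12,-0.42,0,0,0,0.4],
    [0.35,-0.28,-0.42,0,0,0,-0.2],
    [0.55,-0.45,-0.42,0,0,0,-0.2],
    [0.73,-0.57,-0.42,0,0,0,-0.2],
    [0.73,-0.57,-0.42,0,0,0,-0.2],
    [0.73,-0.57,-0.42,0,0,0,-0.2],
  ],
)

```text
t: 5.58
tcp_pos: [0.4939, -0.1977, 0.1498]
tool_rot: [0.15, 3.137, -0.0]
contact_force: [0.6, -0.5, -0.9]
finger_gap: 0.0514
gripper_force: 0.0
```

```bash
python3 - <<'E'
from h import *
c=np.array([.6198,-.1229]);th=-.0944;R=np.array([[np.cos(th),-np.sin(th)],[np.sin(th),np.cos(th)]])
s=arm.snapshot("wrist"); cv2.imwrite("pics/w1.png",s["img"][...,::-1]); np.savez("w1.npz",**s)
st=arm.state();print(R.T@(st["tcp_pos"][:2]-c),st["tcp_pos"],st["contact_force"],st["finger_gap"])
P=cloud(s);Q=np.dstack([(P[...,:2]-c)@R,P[...,2]])
b=Q[(np.linalg.norm(Q-[-.117,-.086,.099],axis=-1)<.03)&(s["img"].max(-1)<60)&(s["range_z"]>0)]
print(len(b),b.mean(0),b.min(0),b.max(0))
E
```

```text
[-0.11699229 -0.08576714] [ 0.4952442  -0.1972576   0.14983915] [ 0.67259168 -0.56092901  0.21209961] 0.051303191598809535
994 [-0.12486147 -0.08552216  0.09904622] [-0.1340724  -0.09636001  0.09181311] [-0.11294683 -0.07478852  0.10336695]
```

View pics/w1.png

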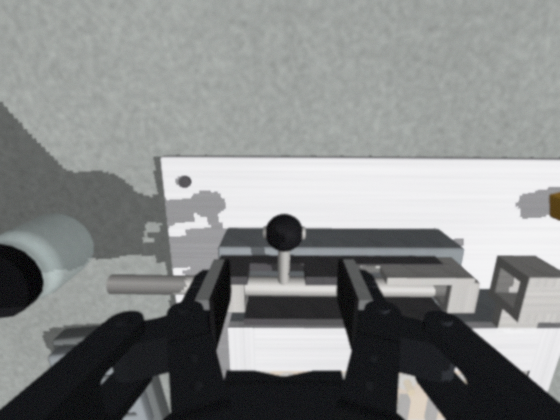

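The ball is at (284,232), centred between the fingers. I'll check the height of the grey bar beside it before descending.

```bash
python3 - <<'E'
from h import *
c=np.array([.6198,-.1229]);th=-.0944;R=np.array([[np.cos(th),-np.sin(th)],[np.sin(th),np.cos(th)]])
s=dict(np.load("w1.npz"));P=cloud(s);Q=np.dstack([(P[...,:2]-c)@R,P[...,2]])*1000
for u in (255,380,420):
    print(u,[tuple(np.round(Q[v,u]).astype(int)) for v in range(222,300,6)])
E
```

```text
255 [(np.int64(-102), np.int64(-110), np.int64(15)), (np.int64(-97), np.int64(-110), np.int64(18)), (np.int64(-98), np.int64(-109), np.int64(33)), (np.int64(-98), np.int64(-108), np.int64(47)), (np.int64(-98), np.int64(-107), np.int64(57)), (np.int64(-93), np.int64(-107), np.int64(58)), (np.int64(-92), np.int64(-106), np.int64(66)), (np.int64(-91), np.int64(-106), np.int64(73)), (np.int64(-86), np.int64(-106), np.int64(72)), (np.int64(-81), np.int64(-106), np.int64(72)), (np.int64(-79), np.int64(-106), np.int64(77)), (np.int64(-75), np.int64(-106), np.int64(78)), (np.int64(-69), np.int64(-106), np.int64(77))]
380 [(np.int64(-102), np.int64(-2), np.int64(15)), (np.int64(-97), np.int64(-2), np.int64(18)), (np.int64(-98), np.int64(-7), np.int64(33)), (np.int64(-97), np.int64(-10), np.int64(44)), (np.int64(-98), np.int64(-13), np.int64(57)), (np.int64(-94), np.int64(-14), np.int64(59)), (np.int64(-91), np.int64(-15), np.int64(64)), (np.int64(-91), np.int64(-18), np.int64(74)), (np.int64(-88), np.int64(-18), np.int64(76)), (np.int64(-73), np.int64(-12), np.int64(59)), (np.int64(-78), np.int64(-17), np.int64(76)), (np.int64(-74), np.int64(-17), np.int64(78)), (np.int64(-125), np.int64(-47), np.int64(167))]
420 [(np.int64(-102), np.int64(33), np.int64(15)), (np.int64(-97), np.int64(33), np.int64(17)), (np.int64(-97), np.int64(27), np.int64(32)), (np.int64(-97), np.int64(22), np.int64(44)), (np.int64(-97), np.int64(17), np.int64(55)), (np.int64(-94), np.int64(16), np.int64(60)), (np.int64(-91), np.int64(14), np.int64(64)), (np.int64(-91), np.int64(11), np.int64(74)), (np.int64(-90), np.int64(8), np.int64(80)), (np.int64(-90), np.int64(4), np.int64(89)), (np.int64(-87), np.int64(4), np.int64(92)), (np.int64(-75), np.int64(10), np.int64(79)), (np.int64(-70), np.int64(11), np.int64(78))]
```

The bar is below z 60, so it's clear of the fingers. The depth image also shows the rail-top profile, so I'll read the notch from it.

```bash
python3 - <<'E'
from h import *
c=np.array([.6198,-.1229]);th=-.0944;R=np.array([[np.cos(th),-np.sin(th)],[np.sin(th),np.cos(th)]])
s=dict(np.load("w1.npz"));P=cloud(s);Q=(np.dstack([(P[...,:2]-c)@R,P[...,2]])*1000)[s["range_z"]>0]
for y in range(-120,30,3):
    q=Q[(abs(Q[:,1]-y-1.5)<1.5)&(Q[:,0]<-80)&(Q[:,0]>-93)&(Q[:,2]<105)]
    print(y, int(q[:,2].max()) if len(q) else None,end='; ')
E
```

```text
-120 93; -117 93; -114 92; -111 93; -108 76; -105 76; -102 75; -99 75; -96 75; -93 74; -90 83; -87 83; -84 82; -81 75; -78 76; -75 75; -72 92; -69 93; -66 93; -63 93; -60 93; -57 93; -54 93; -51 85; -48 73; -45 64; -42 65; -39 66; -36 79; -33 79; -30 75; -27 75; -24 74; -21 91; -18 93; -15 92; -12 92; -9 92; -6 92; -3 92; 0 92; 3 92; 6 92; 9 92; 12 92; 15 92; 18 91; 21 92; 24 92; 27 92;
```

Request:
send_rows(
  series=[
    [0,0,0.07,0,0,0,-0.2],
    [0,0,0.14,0,0,0,-0.2],
    [0,0,0.21,0,0,0,-0.2],
    [0,0,0.28,0,0,0,-0.2],
    [0,0,0.35,0,0,0,-0.2],
    [0,0,0.35,0,0,0,-0.2],
    [0,0,0.35,0,0,0,0.9],
    [0,0,0.35,0,0,0,0.9],
  ],
  force=20,
)

```text
t: 6.3
tcp_pos: [0.4962, -0.1966, 0.0972]
tool_rot: [0.145, 3.137, -0.0]
contact_force: [-0.8, -0.1, -0.7]
finger_gap: 0.0279
gripper_force: 0.0
```

Request:
send_rows(
  series=[
    [0,0,0,0,0,0,0.9],
    [0,0,0,0,0,0,0.9],
    [0,0,0,0,0,0,0.9],
    [0,0,0,0,0,0,0.9],
    [0,0,0,0,0,0,0.9],
    [0,0,0,0,0,0,0.9],
    [0,0,0,0,0,0,0.9],
    [0,0,0,0,0,0,0.9],
  ],
)

```text
t: 6.97
tcp_pos: [0.4956, -0.1969, 0.097]
tool_rot: [0.146, 3.137, -0.0]
contact_force: [2.8, -0.1, -0.8]
finger_gap: 0.0223
gripper_force: 19.6
```

Ball gripped. The rail shows the notch's +y edge at about y -21.5, which puts its centre near -28. Now raising the handle along its arc.

Request:
send_rows(
  series=[
    [-0.02,0,-0.025,0,0,0,0.9],
    [-0.04,0,-0.05,0,0,0,0.9],
    [-0.084,0,-0.092,0,0,0,0.9],
    [-0.133,0,-0.127,0,0,0,0.9],
    [-0.187,0,-0.153,0,0,0,0.9],
    [-0.247,0,-0.168,0,0,0,0.9],
    [-0.265,0,-0.17,0,0,0,0.9],
    [-0.265,0,-0.17,0,0,0,0.9],
  ],
)

```text
t: 7.63
tcp_pos: [0.5345, -0.2013, 0.1264]
tool_rot: [-0.145, -3.137, 0.003]
contact_force: [-6.5, 0.8, 18.2]
finger_gap: 0.022
gripper_force: 21.0
```

Request:
send_rows(
  series=[
    [0,0,-0.01,0,0,0,0.9],
    [0,0,-0.02,0,0,0,0.9],
    [0,0,-0.025,0,0,0,0.9],
    [0,0,-0.025,0,0,0,0.9],
    [0,0,-0.025,0,0,0,0.9],
    [0,0,-0.025,0,0,0,0.9],
    [0,0,-0.025,0,0,0,0.9],
    [0,0,-0.025,0,0,0,0.9],
  ],
)

```text
t: 8.3
tcp_pos: [0.5348, -0.201, 0.1269]
tool_rot: [0.146, 3.138, -0.002]
contact_force: [-2.3, -2.4, 5.7]
finger_gap: 0.0221
gripper_force: 20.3
```

Request:
send_rows(
  series=[
    [0,0.05,-0.005,0,0,0,0.9],
    [0,0.1,-0.008,0,0,0,0.9],
    [0,0.15,-0.008,0,0,0,0.9],
    [0,0.2,-0.008,0,0,0,0.9],
    [0,0.25,-0.008,0,0,0,0.9],
    [0,0.3,-0.008,0,0,0,0.9],
    [0,0.34,-0.008,0,0,0,0.9],
    [0,0.38,-0.008,0,0,0,0.9],
  ],
)

```text
t: 8.97
tcp_pos: [0.5399, -0.1428, 0.127]
tool_rot: [-0.146, -3.138, -0.0]
contact_force: [0.1, -1.6, -0.3]
finger_gap: 0.0222
gripper_force: 20.0
```

```bash
python3 - <<'E'
from h import *
c=np.array([.6198,-.1229]);th=-.0944;R=np.array([[np.cos(th),-np.sin(th)],[np.sin(th),np.cos(th)]])
s=arm.snapshot("wrist"); cv2.imwrite("pics/w2.png",s["img"][...,::-1])
st=arm.state();print(R.T@(st["tcp_pos"][:2]-c),st["tcp_pos"],st["contact_force"],st["finger_gap"])
P=cloud(s);Q=(np.dstack([(P[...,:2]-c)@R,P[...,2]])*1000)[s["range_z"]>0]
for y in range(-75,12,3):
    q=Q[(abs(Q[:,1]-y-1.5)<1.5)&(Q[:,0]<-80)&(Q[:,0]>-93)&(Q[:,2]<97)]
    print(y, int(q[:,2].max()) if len(q) else None,end='; ')
E
```

```text
[-0.07757547 -0.02659113] [ 0.54006345 -0.14206048  0.12706854] [ 0.65069706  1.50377279 -0.35502292] 0.022584930740248095
-75 74; -72 93; -69 93; -66 93; -63 93; -60 94; -57 93; -54 93; -51 94; -48 93; -45 92; -42 92; -39 92; -36 91; -33 92; -30 75; -27 75; -24 75; -21 88; -18 92; -15 92; -12 92; -9 92; -6 92; -3 92; 0 92; 3 92; 6 92; 9 92;
```

View pics/w2.png

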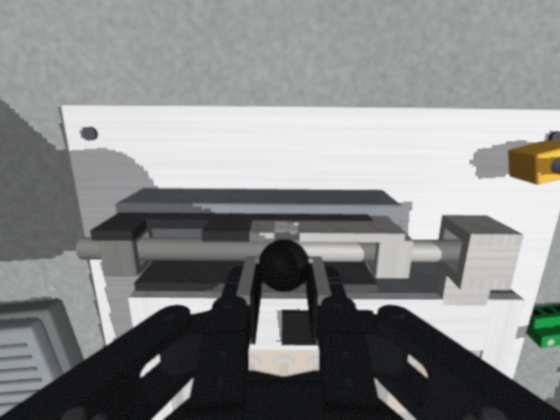

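The nose is in the keeper (bolt meets the block at (445,250)). The notch spans cols 274-300, with its centre at about y -26, and the handle is at -26.6. Laying it over gently, feeling for the rail.

Request:
send_rows(
  series=[
    [0.02,0.005,0.004,0,0,0,0.9],
    [0.045,0.005,0.01,0,0,0,0.9],
    [0.068,0.005,0.017,0,0,0,0.9],
    [0.095,0.005,0.03,0,0,0,0.9],
    [0.123,0.005,0.043,0,0,0,0.9],
    [0.14,0.005,0.054,0,0,0,0.9],
    [0.155,0.005,0.064,0,0,0,0.9],
    [0.155,0.005,0.064,0,0,0,0.9],
  ],
)

```text
t: 9.68
tcp_pos: [0.5176, -0.141, 0.1175]
tool_rot: [0.147, 3.136, 0.0]
contact_force: [5.6, -0.9, -5.9]
finger_gap: 0.0222
gripper_force: 19.9
```

It passed 20° freely, so it's in the notch. Continuing down.

Request:
send_rows(
  series=[
    [0.025,0,0.025,0,0,0,0.9],
    [0.042,0,0.045,0,0,0,0.9],
    [0.058,0,0.065,0,0,0,0.9],
    [0.07,0,0.082,0,0,0,0.9],
    [0.08,0,0.095,0,0,0,0.9],
    [0.088,0,0.11,0,0,0,0.9],
    [0.088,0,0.11,0,0,0,0.9],
    [0.088,0,0.11,0,0,0,0.9],
  ],
)

```text
t: 10.35
tcp_pos: [0.5062, -0.1398, 0.1019]
tool_rot: [0.145, 3.132, -0.001]
contact_force: [7.5, -1.0, -3.9]
finger_gap: 0.0221
gripper_force: 20.1
```

Request:
send_rows(
  series=[
    [0,0,0.02,0,0,0,0.9],
    [0,0,0.025,0,0,0,0.9],
    [0,0,0.025,0,0,0,0.4],
    [0,0,0.025,0,0,0,0],
    [0,0,0.025,0,0,0,-0.2],
    [0,0,0.025,0,0,0,-0.2],
    [0,0,0.025,0,0,0,-0.2],
    [0,0,0.025,0,0,0,-0.2],
  ],
)

```text
t: 11.02
tcp_pos: [0.5033, -0.1397, 0.0974]
tool_rot: [-0.147, -3.137, 0.0]
contact_force: [-0.6, 0.6, 0.2]
finger_gap: 0.0511
gripper_force: 0.0
```

Request:
send_rows(
  series=[
    [0,0,-0.1,0,0,0,-0.2],
    [0,0,-0.2,0,0,0,-0.2],
    [0,0,-0.35,0,0,0,-0.2],
    [0,0,-0.5,0,0,0,-0.2],
    [0.2,0,-0.6,0,0,0,-0.2],
    [0.4,0,-0.7,0,0,0,-0.2],
    [0.5,0,-0.7,0,0,0,-0.2],
    [0.5,0,-0.7,0,0,0,-0.2],
  ],
)

```text
t: 11.68
tcp_pos: [0.4261, -0.1325, 0.2034]
tool_rot: [0.147, 3.137, 0.001]
contact_force: [0.9, -0.5, -1.2]
finger_gap: 0.0511
gripper_force: 0.0
```

```bash
python3 - <<'E'
from h import *
c=np.array([.6198,-.1229]);th=-.0944;R=np.array([[np.cos(th),-np.sin(th)],[np.sin(th),np.cos(th)]])
s=arm.snapshot("wrist"); cv2.imwrite("pics/w3.png",s["img"][...,::-1])
P=cloud(s);Q=(np.dstack([(P[...,:2]-c)@R,P[...,2]])*1000)
b=Q[(np.linalg.norm(Q-[-116,-26,100],axis=-1)<35)&(s["img"].max(-1)<60)&(s["range_z"]>0)]
print(len(b),b.mean(0),b.min(0),b.max(0))
for y0,x0 in((90,-70),(0,-14)):
    q=Q[(abs(Q[...,0]-x0)<10)&(abs(Q[...,1]-y0)<10)&(s["range_z"]>0)]; print(len(q),np.median(q,0) if len(q) else 0)
E
```

```text
613 [-124.45605919  -27.19389317  100.85340357] [-132.37490417  -48.60982482   84.86749946] [-91.11716077 -16.38550751 106.73373504]
182 [-72.86994242  91.79409756  15.02694217]
26 [-22.63441966  -5.58836198  75.77103358]
```

View pics/w3.png

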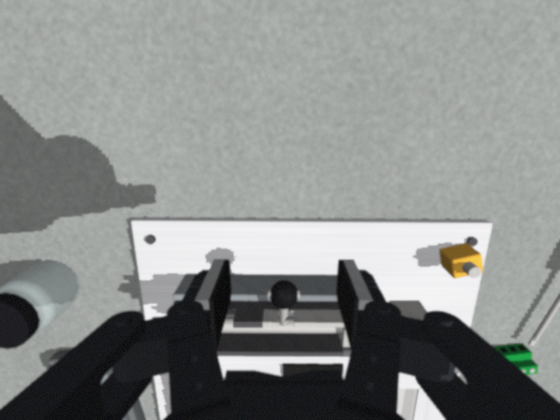

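The ball lies down at (284,295) with the handle in the notch. One numeric check of the keeper height and cover from the top camera, then I'll hand in.

```bash
python3 - <<'E'
from h import *
c=np.array([.6198,-.1229]);th=-.0944;R=np.array([[np.cos(th),-np.sin(th)],[np.sin(th),np.cos(th)]])
for n in("top","scene"):
    s=arm.snapshot(n);P=cloud(s);Q=(np.dstack([(P[...,:2]-c)@R,P[...,2]])*1000)
    for nm,x0,y0,r in(("keeper",-70,90,10),("pad",-14,0,8),("cover",60,100,10)):
        q=Q[(abs(Q[...,0]-x0)<r)&(abs(Q[...,1]-y0)<r)&(s["range_z"]>0)&(Q[...,2]<150)]; print(n,nm,len(q),np.percentile(q[:,2],[10,50,90]) if len(q) else 0)
    b=Q[(np.linalg.norm(Q-[-116,-26,99],axis=-1)<25)&(s["img"].max(-1)<60)&(s["range_z"]>0)]; print(b.mean(0) if len(b) else 0,b.max(0) if len(b) else 0)
E
```

```text
top keeper 70 [86.84216097 88.80113923 91.44796401]
top pad 44 [72.10951767 76.10250482 78.37434525]
top cover 65 [67.79836772 70.98127707 73.39161608]
0 0
scene keeper 69 [12.7530058  86.18740963 90.40669745]
scene pad 28 [73.57121623 76.06530502 78.8660313 ]
scene cover 46 [67.29864405 70.06437041 72.65905178]
[-114.33338002  -30.49331473  100.4454133 ] [-107.23591531  -19.14536157  109.4215227 ]
```

Keeper top is at 88.8 mm and the pad at 76 mm, so the cover is shut. The ball is down at z ≈ 97-100.

```bash
python3 -c "
from workcell import arm
print(arm.job_done())"
```

```text
the job is handed in; nothing more can be done
None
```

The cover is shut, the bolt is through the keeper with its handle laid down in the locking notch, the gripper has let go, and the job is handed in; the hand-in gave no verdict.

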